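Stow a gift box in a push-latch drawer

ROBOT

A 7-joint arm with a two-finger parallel gripper is mounted at the origin on the work surface. World frame = base frame: x ahead of the robot, y to its left, z up, the work surface at z = 0. Lengths are in mm, angles in rad, forces in N, time in s.
With the tool pointing down it reaches from about 400 to 875 mm from the base axis. Payload 4.4 kg.
Tool frame: the origin (TCP) lies at the very end of the fingers, on their centre line; the grasp point (between the pads) lies 19 mm behind it; y points along the fingers, z is the direction in which the jaws open and shut, and the axes are right-handed (so a half turn about y gives the same grasp; the last joint's range is limited). The gripper opens to 85 mm and grips with 20 to 120 N. Pads are 22 mm wide; open, the fingers measure 114 mm over their backs; the gripper's body (76 mm by 85 mm) begins 54 mm behind the grasp point. The pads swing forward as they close: fully open they stand 13 mm farther back than shut.
Start: joints at [1.098, 0.628, 0.038, 1.517, -0.027, 0.996, -0.02], TCP at [257.217, -596.957, 198.313] pointing down, gripper open.
Joint ranges: [-3.06, 3.06], [-0.37, 2.12], [-1.25, 1.32], [0.18, 2.47], [-1.1, 4.24], [0.23, 1.98], [-2.94, 2.94]. Speed limits (rad/s): [2.57, 2.57, 3.14, 3.14, 3.14, 3.14, 3.14].

INTERFACE

Orientations are given as [roll, pitch, yaw] about the fixed x, y, z axes, in that order (R = Rz(yaw) Ry(pitch) Rx(roll)).
In Python, from cell import ctrl, imaging, finish_job gives the robot as it stands.
- The arm moves only by the shell command python3 -m inch 'ROWS'. ROWS is JSON, one flat list of numbers, 7 for each row, row after row: the opening, from 0 (shut) to 1 (fully open), then the shift along the tool's x, y, z in cm, then the turn, a rotation vector about the tool's x, y, z in degrees. A call has 1 to 12 rows; each row is the pose to reach, as a shift and turn from the pose commanded when the call began, along the tool's axes at that moment; what a row does not reach only later rows make up. A row lasts 1/10 s, in which the tool goes at most 50 mm and 8.59 degrees, less where a joint would pass 70% of its speed; a pose out of reach is approached as far as the arm can. A call with a gripper value outside its range is refused whole. The fingers move at their own pace and stop on an object; the grip force is fixed at half the most. Time passes only in rows, so rows that repeat a pose let the fingers close. It gives the time, the measured TCP pose, the force and the opening at its end, in the units of the state.
- ctrl.read_state(): the state, without advancing time (a new reading comes with each control period).
- imaging.get_image(name): name is "side" or "top"; returns a dict with "img" (384x512x3 uint8, red, green, blue), "fx", "fy", "cx", "cy" (pixels), "R" (3x3) and "t" (3): a world point X has camera coordinates R X + t. Camera axes: x right, y down, z forward; pixel columns grow to the right and rows downward; lengths in mm; the calibration is good to about 2 mm. A picture is of the moment at which its call begins. There is no depth.
- finish_job(): hands the job in, once; it reports no verdict.
The state is a dict: "clock": time; "qpos": joint angles; "qd": joint speeds; "tau": joint torques, N m; "eef_pos": TCP position; "tool_rot": TCP orientation; "force": force on the tool from outside, world axes, zero at the start; "torque": the same for the moment, N m; "width": finger opening in mm.
Only numpy, scipy, OpenCV 4.12 (cv2) and the standard library are available. Lean on these libraries where they do the work, as an engineer would, in place of code of your own. Each camera call takes 0.05 s, during which the arm holds its last target.

TASK

Put the dark brown gift box away in the drawer of the unit with the dark brown top and front: press that drawer's front right in and let go so that its latch springs it out, set the box down flat inside without dropping it, and push the drawer in until its latch holds. Shut the light pine drawer too, which stands open, and check it: its worn latch may need a second push. Finish with both drawers latched shut, and do not move the white box, the jar or the flower pot.

Things in the scene. Friction and masses are not known exactly. Their poses are not given: they have to be found in the camera images.
- drawer_brown (a joint): how far the drawer with the dark brown front stands out (m). 0 (within 1.5 mm): latched shut, its front 14 mm clear of the housing; 0.13: fully sprung out, towards the robot; -0.0135: pushed in to its end stop, front against the housing. Always shut at the start. Let go after a full push, a shut drawer springs out to 0.13 by itself in about 1.5 s; a drawer pushed in from outside stays at 0, latched.
- drawer_pine (a joint): the same for the light pine drawer, open at 0.106 to 0.129 at the start. Its latch is worn: the first push may fail to catch (about every other time), the drawer then springs out again to about 0.103 and the next push catches. On both, a push to -0.011 or further works the latch, less than -0.006 does nothing. Shut, the springs push out with 4 N; a full push takes 6 to 10 N, more at the stop.
- drawer_brown_front (a point): on the outer face of the dark brown drawer front, 66 mm above the table: the small brass disc to press; moves with the drawer. x points into the housing (push this way; the drawer comes out along -x), y left along the front, z up. The front is 148 mm wide, 12 mm thick and reaches from 50 mm below to 30 mm above this point
- drawer_pine_front (a point): the same point and axes on the light pine drawer front, which has the same sizes. The two housings stand side by side, 170 mm apart centre to centre, in either order, turned alike
- drawer_brown_floor (a point): on the inner floor of the brown drawer, 27 mm above the table, 72 mm behind the front's inner face; axes as above. Centre of the 144 mm (x) by 126 mm (y) of floor that is uncovered when the drawer is fully out. Side walls rise 35 mm above the floor, the front 69 mm; the housing's roof leaves 65 mm above the floor
- module_brown: fixed pine housing of the brown drawer with a dark brown top: 210 mm deep (x), 150 mm wide (y), 90 mm high, on a fixed 10 mm board, so its top is 100 mm above the table; the origin lies on its underside, 84 mm behind its near face; x points away from the robot; the drawer comes out of the near face. The pine drawer's housing is alike with a light top
- brown_box: dark brown gift box with a golden band and label, 95 mm (x) by 62 mm (y) by 58 mm high, about 0.3 kg, rigid and closed, standing flat on the table; origin at the centre of its underside
- white_box: white gift box of the same size with a brown band; bystander, origin at the centre of its underside
- jar: amber glass jar with a brass lid, 68 mm across, 120 mm high; bystander, origin at the centre of its underside
- flower_pot: blue pot of dried flowers, 72 mm across, 150 mm high with the flowers; bystander, origin at the centre of its underside
Things that resemble listed ones, but are neither listed nor needed, are in the scene too. There is more than one size of the brown_box; the one meant has the size given above.

How it is judged (in metres and radians):
On the way, in this order (a step that is already met when the one before it is completed fails the run):
1. the brown-fronted drawer has sprung out (value of joint drawer_brown above 0.11 m), for 0.2 s.
2. the brown box stands flat on the floor of the drawer while the drawer is out (value of joint drawer_brown above 0.09 m and z of brown_box in the frame of drawer_brown_floor between -0.004 and 0.006 m and x of brown_box in the frame of drawer_brown_floor between -0.05 and 0.05 m and y of brown_box in the frame of drawer_brown_floor between -0.05 and 0.05 m and angle between brown_box's own z axis and vertical below 0.12 rad), for 0.2 s.
At the end, for the whole second after the job is handed in: Both drawers are latched shut, within 3 mm of the latched position; the brown box rests flat (within 0.12 rad, 6 mm) on the floor inside the brown-fronted drawer; nothing moves (value of joint drawer_brown between -0.003 and 0.003 m and value of joint drawer_pine between -0.003 and 0.003 m and z of brown_box in the frame of drawer_brown_floor between -0.004 and 0.006 m and x of brown_box in the frame of drawer_brown_floor between -0.06 and 0.06 m and y of brown_box in the frame of drawer_brown_floor between -0.05 and 0.05 m and angle between brown_box's own z axis and vertical below 0.12 rad and linear speed of brown_box below 0.02 m/s); the robot touches nothing.
It fails at once if the white box is moved by more than 25 mm (distance of white_box from where it was at the start of the episode above 0.025 m).
It fails at once if the jar is moved by more than 25 mm or tipped (distance of jar from where it was at the start of the episode above 0.025 m or angle between jar's own z axis and vertical above 0.5 rad).
It fails at once if the flower pot is moved by more than 25 mm or tipped (distance of flower_pot from where it was at the start of the episode above 0.025 m or angle between flower_pot's own z axis and vertical above 0.5 rad).
It fails at once if the brown box is dropped (falls freely by more than about 25 mm) (linear speed of brown_box above 0.7 m/s and contact force between brown_box and anything else below 0.01 N).
It also fails if it takes over 72 s, if anything falls off the work surface, if the arm or the gripper's body presses on something with over 40 N, if the wrist force passes 120 N, or if a joint passes its speed limit or range.

## Working session

There is one attempt and no reset: what is moved stays moved. The work goes in short steps, Python scripts to look and compute and a shell command to move; the robot and the scene stay as the last step left them, time stands still between calls to the robot, and variables do not carry over. Pictures are saved under pics/ and viewed, and the job is handed in when it is done.

```bash
ls; mkdir -p pics
python3 - <<'E'
from cell import ctrl, imaging
import cv2, json, numpy as np, pickle
print({k:np.round(v,3) for k,v in ctrl.read_state().items()})
for n in ("side","top"):
    d=imaging.get_image(n); pickle.dump(d,open(f"pics/{n}0.pkl","wb"))
    cv2.imwrite(f"pics/{n}0.png",d["img"][:,:,::-1]); print(n,d["fx"],d["fy"],d["cx"],d["cy"],np.round(d["R"],4).tolist(),np.round(d["t"],1))
    print(-np.array(d["R"]).T@d["t"])
E
```

```text
pics
{'clock': np.float64(0.0), 'qpos': array([ 1.098,  0.629,  0.038,  1.518, -0.027,  0.996, -0.02 ]), 'qd': array([-0.   , -0.002,  0.001, -0.001, -0.   , -0.001, -0.002]), 'tau': array([-0.0000e+00, -5.6341e+01,  1.2260e+00, -1.9345e+01,  1.1000e-02,
        1.0000e-02, -0.0000e+00]), 'eef_pos': array([ 256.952, -596.32 ,  197.393]), 'tool_rot': array([-1.573, -0.   , -2.735]), 'force': array([ 0.53 ,  0.007, -0.075]), 'torque': array([0.004, 0.055, 0.038]), 'width': np.float64(85.46)}
side 431.1793209444434 431.1793209444434 253.4869635275822 193.13517632036093 [[-0.9804, -0.1963, 0.0141], [-0.153, 0.715, -0.6822], [0.1238, -0.671, -0.731]] [ 565.7  169.3 1402.4]
[ 406.91995628  931.01101537 1132.74753736]
top 456.26649050405575 456.26649050405575 252.73600671865526 191.77568454930136 [[0.0198, -0.9997, -0.0112], [-0.9965, -0.0188, -0.0809], [0.0807, 0.0128, -0.9967]] [ -79.9  597.9 1520.1]
[ 474.75947811  -88.08571275 1562.47235954]
```

View pics/side0.png

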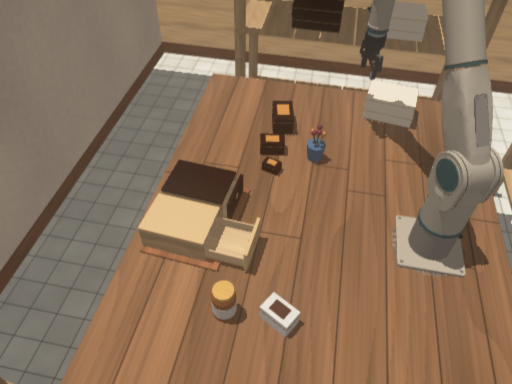

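View pics/top0.png

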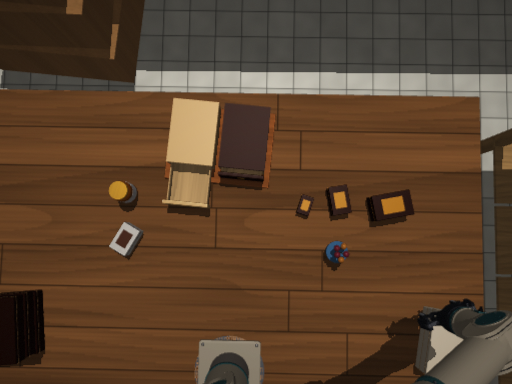

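```bash
cat > h.py <<'E'
import numpy as np, cv2, pickle
from cell import ctrl, imaging
def grab(n,tag):
    d=imaging.get_image(n); pickle.dump(d,open(f"pics/{n}{tag}.pkl","wb")); cv2.imwrite(f"pics/{n}{tag}.png",d["img"][:,:,::-1]); return d
def load(n,tag): return pickle.load(open(f"pics/{n}{tag}.pkl","rb"))
def ray(d,uv):
    R=np.array(d["R"]);t=np.array(d["t"]);uv=np.atleast_2d(uv).astype(float)
    v=np.c_[(uv[:,0]-d["cx"])/d["fx"],(uv[:,1]-d["cy"])/d["fy"],np.ones(len(uv))]
    return -R.T@t, v@R
def onz(d,uv,z):
    c,v=ray(d,uv); return c+v*((z-c[2])/v[:,2])[:,None]
def proj(d,X):
    X=np.atleast_2d(X); p=X@np.array(d["R"]).T+d["t"]; return np.c_[p[:,0]/p[:,2]*d["fx"]+d["cx"],p[:,1]/p[:,2]*d["fy"]+d["cy"]]
def crop(d,r,f,name):
    x0,y0,x1,y1=r; im=cv2.resize(d["img"][y0:y1,x0:x1],None,fx=f,fy=f,interpolation=cv2.INTER_CUBIC); im=np.clip(im.astype(float)*1.6,0,255).astype(np.uint8)
    cv2.imwrite(f"pics/{name}.png",im[:,:,::-1])
E
python3 - <<'E'
from h import *
t=load("top","0");s=load("side","0")
a=cv2.resize(t["img"][170:240,280:420],None,fx=5.5,fy=5.5,interpolation=2)
cv2.imwrite("pics/c1.png",np.clip(a*1.8,0,255).astype(np.uint8)[:,:,::-1])
crop(t,(155,85,285,220),4.4,"c2")
crop(s,(250,90,340,185),6,"c3")
# orange labels
for n,d in(("top",t),("side",s)):
    h=cv2.cvtColor(d["img"],cv2.COLOR_RGB2HSV)
    m=cv2.inRange(h,(8,170,150),(25,255,255))
    for c in cv2.findContours(m,0,2)[0]:
        if cv2.contourArea(c)>20: print(n,cv2.minAreaRect(c),cv2.contourArea(c))
E
```

```text
top ((304.9499816894531, 204.6500244140625), (6.640782833099365, 10.11928653717041), 18.434947967529297) 56.0
top ((392.3760070800781, 204.56800842285156), (14.668607711791992, 20.750715255737305), 79.69515228271484) 268.0
top ((339.5360107421875, 199.44798278808594), (15.2052640914917, 10.73312759399414), 79.69515228271484) 139.5
top ((117.5, 189.5), (17.0, 17.0), 90.0) 232.5
```

View pics/c1.png

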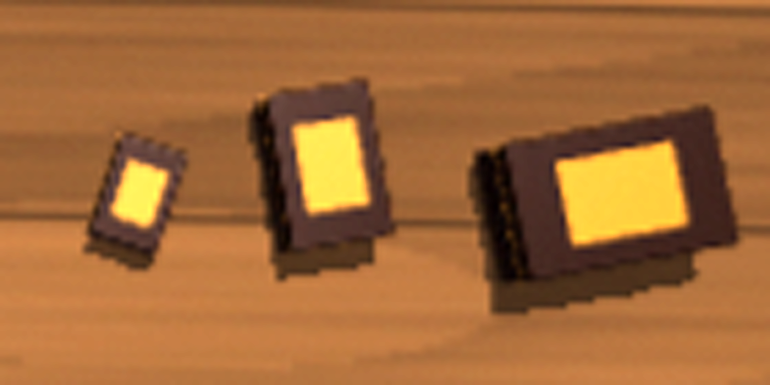

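View pics/c2.png

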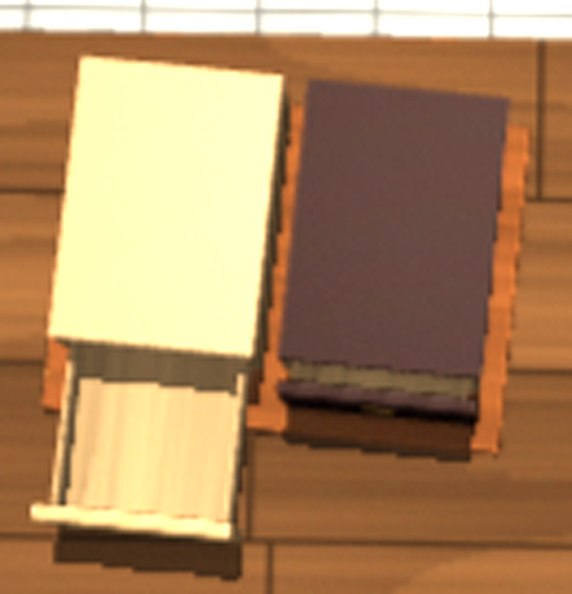

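View pics/c3.png

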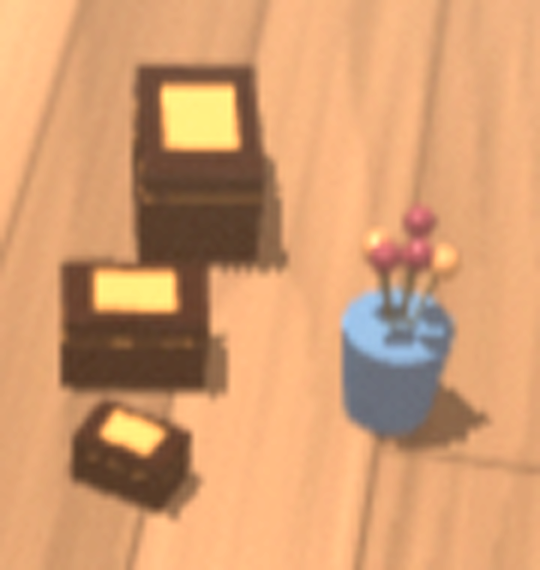

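Three candidates for the brown box in the top view: small (305,205), middle (339,200), large (392,205). I'm measuring the top faces, and the housings too.

Run:
```python
from h import *
np.set_printoptions(precision=1,suppress=True)
t=load("top","0");s=load("side","0")
def full(p,f,o): return (np.array(p,float)+.5)/f-.5+np.array(o)
def rep(n,d,P,z):
    X=onz(d,P,z)[:,:2]; e=np.diff(np.r_[X,X[:1]],axis=0)
    print(n,X.mean(0),"sides",np.linalg.norm(e,axis=1),"dirs",np.degrees(np.arctan2(e[:,1],e[:,0]))); return X
for n,P,z in(("mid",[(273,97),(365,82),(392,232),(290,250)],58),("big",[(508,147),(708,105),(737,240),(525,280)],85),("small",[(119,133),(186,152),(155,250),(92,230)],35)):
    rep(n,t,full(P,5.5,(280,170)),z)
rep("midside",s,full([(62,262),(208,265),(210,343),(63,330)],6,(250,90)),58)
rep("pinetop",t,full([(80,57),(284,74),(253,356),(48,338)],4.4,(155,85)),100)
rep("browntop",t,full([(308,80),(508,100),(478,375),(280,358)],4.4,(155,85)),100)
print("pine front top edge", onz(t,full([(32,515),(235,532),(32,506),(235,522)],4.4,(155,85)),96))
print("disc", onz(t,full([(378,408)],4.4,(155,85)),66))
```

```text
mid [ 576.1 -355.6] sides [56.  91.3 62.  92.3] dirs [ -79.6 -169.7  101.1    6.7]
big [ 561.2 -520.5] sides [120.5  80.8 126.6  78.6] dirs [ -77.  -168.3  101.8    7.2]
small [ 559.5 -243.2] sides [42.3 62.7 40.  61.5] dirs [-104.8  163.1   73.4  -14.8]
midside [ 573.9 -348.4] sides [95.4 77.5 93.6 67.9] dirs [-169.5   99.5    4.5  -78.7]
pinetop [787. 131.] sides [152.8 212.4 151.8 212.1] dirs [-93.9 175.3  86.   -4.4]
browntop [773.4 -37.5] sides [149.4 206.7 146.  209.1] dirs [-94.9 174.8  86.1  -4.2]
pine front top edge [[556.  223.2  96. ]
 [546.4  73.8  96. ]
 [562.6 223.4  96. ]
 [553.7  74.   96. ]]
disc [[643.  -27.6  66. ]]
```

Sizes come out at 93x59 mm for the middle box, 125x80 for the large one and 62x41 for the small one. Only the middle box at (339,200) fits 95x62, and enlarged crop c1 confirms it has the golden label and band. The housings are turned about -4.5°, with brown at right and pine at left. The brown disc is at about (643,-27).

```bash
cat >> h.py <<'E'
from scipy.spatial.transform import Rotation as Ro
A=np.radians(-4.5); HX=np.array([np.cos(A),np.sin(A),0]); HY=np.array([-np.sin(A),np.cos(A),0])
NB=np.array([668.7,-29.3,0]) # near face centre of brown housing
def goto(p,yaw_deg):
    st=ctrl.read_state(); R=Ro.from_euler("xyz",st["tool_rot"]); T=Ro.from_euler("xyz",[-np.pi/2,0,np.radians(yaw_deg)])
    sh=R.inv().apply(np.array(p)-st["eef_pos"])/10; rv=np.degrees((R.inv()*T).as_rotvec())
    print("t",round(float(st["clock"]),2),"pos",np.round(st["eef_pos"],1),"rot",np.round(np.degrees(st["tool_rot"]),1),"F",np.round(st["force"],1),"w",round(float(st["width"]),1)); print("  shift cm",np.round(sh,2),"turn deg",np.round(rv,1), "target",np.round(p,1))
E
python3 - <<'E'
from h import *
t=load("top","0");s=load("side","0")
print("jar lid",onz(t,[117.5,189.5],120),onz(s,[223,290],118),"white",onz(t,[125,239],58),"pot",onz(t,[334,252],70))
for n,p in(("top",[339.5,199.45]),("side",[273,140])): print("box label",onz(load(n,"0"),p,58))
# approach: 90 mm in front of brown front face
goto(NB-26*HX-90*HX+[0,0,198],-184.5)
E
```

```text
jar lid [[590.71660363 361.09460295 120.        ]] [[588.88090181 361.88892539 118.        ]] white [[432.75930823 348.46803478  58.        ]] pot [[ 404.81265915 -336.15120688   70.        ]]
box label [[ 576.61193081 -355.31270798   58.        ]]
box label [[ 570.33685379 -346.07870791   58.        ]]
t 0.1 pos [ 257.  -596.4  197.5] rot [ -90.1   -0.  -156.7] F [ 0.3 -0.   0.3] w 85.2
  shift cm [-4.999e+01  2.000e-02 -4.120e+01] turn deg [ 0.1 27.8  0. ] target [553.1 -20.2 198. ]
```

```bash
python3 -m inch '[0,-2,0,-1.6,0,1,0, 0,-5,0,-4.1,0,3,0, 0,-8.5,0,-7,0,5,0, 0,-12,0,-9.9,0,7,0, 0,-15.5,0,-12.8,0,9,0, 0,-19,0,-15.7,0,11,0, 0,-22.5,0,-18.5,0,13,0, 0,-26,0,-21.4,0,15,0, 0,-29.5,0,-24.3,0,17,0, 0,-33,0,-27.2,0,19,0, 0,-36.5,0,-30.1,0,21,0, 0,-40,0,-33,0,23,0]'
python3 -c "
from h import *
goto(NB-26*HX-70*HX+[0,0,110],-184.5)
goto(NB-26*HX-70*HX+[0,0,198],-184.5)"
```

```text
clock: 1.3
eef_pos: [494.4, -133.8, 198.2]
tool_rot: [-1.571, -0.0, -3.138]
force: [0.2, -0.4, -0.4]
width: -0.1
t 1.3 pos [ 494.4 -133.8  198.2] rot [ -90.    -0.  -179.8] F [ 0.2 -0.4 -0.4] w -0.1
  shift cm [ -7.91   8.81 -11.17] turn deg [0.  4.7 0. ] target [573.  -21.8 110. ]
t 1.3 pos [ 494.4 -133.8  198.2] rot [ -90.    -0.  -179.8] F [ 0.2 -0.4 -0.4] w -0.1
  shift cm [-7.910e+00  1.000e-02 -1.118e+01] turn deg [0.  4.7 0. ] target [573.  -21.8 198. ]
```

```bash
python3 -m inch '[0,-2,0,-3,0,1,0, 0,-4,1,-6,0,2.5,0, 0,-6,3,-9,0,3.5,0, 0,-7.9,5,-11.2,0,4.7,0, 0,-7.9,8,-11.2,0,4.7,0, 0,-7.9,11,-11.2,0,4.7,0, 0,-7.9,13,-11.2,0,4.7,0, 0,-7.9,14.3,-11.2,0,4.7,0, 0,-7.9,14.3,-11.2,0,4.7,0]'
python3 -c "
from h import *
grab('top','1');grab('side','1')
goto(NB-26*HX-11*HX+[0,0,55],-184.5)
crop(load('top','1'),(155,85,285,220),4.4,'t1')"
```

```text
clock: 2.2
eef_pos: [570.9, -23.1, 53.6]
tool_rot: [-1.571, -0.004, 3.065]
force: [-0.5, 0.3, 0.6]
width: 0.1
t 2.3 pos [572.9 -23.3  55.8] rot [-90.    0.  175.6] F [0.8 0.7 0.1] w 0.3
  shift cm [-5.9   0.08 -0.15] turn deg [ 0.   0.1 -0. ] target [631.8 -26.4  55. ]
```

View pics/t1.png

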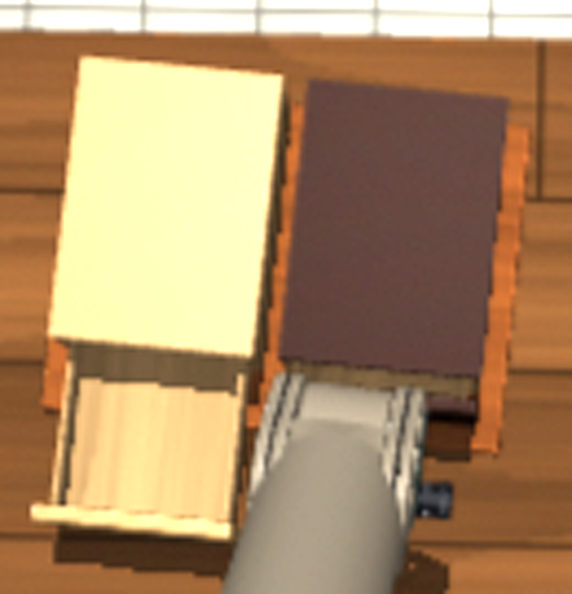

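View pics/side1.png

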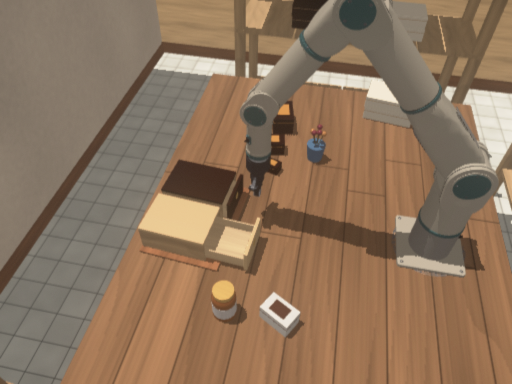

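The top crop shows the tool directly in front of the brown front, and the pine drawer at left is still open. Next I push slowly.

```bash
python3 -m inch '[0,-2,0,-0.1,0,0,0, 0,-4,0,-0.1,0,0,0, 0,-5.3,0,-0.1,0,0,0, 0,-5.7,0,-0.1,0,0,0, 0,-6.0,0,-0.1,0,0,0, 0,-6.3,0,-0.1,0,0,0, 0,-6.6,0,-0.1,0,0,0, 0,-6.6,0,-0.1,0,0,0]'
```

```text
clock: 3.1
eef_pos: [637.7, -27.3, 55.4]
tool_rot: [-1.571, -0.001, 3.065]
force: [-4.4, -0.6, 3.4]
width: 0.1
```

```bash
python3 -m inch '[0,-0.2,0,0,0,0,0, 0,-0.4,0,0,0,0,0, 0,-0.6,0,0,0,0,0, 0,-0.75,0,0,0,0,0, 0,-0.75,0,0,0,0,0]'
```

```text
clock: 3.6
eef_pos: [645.5, -27.9, 55.2]
tool_rot: [-1.571, -0.001, 3.065]
force: [-4.8, 0.3, 3.9]
width: -0.0
```

```bash
python3 -m inch '[0,-0.15,0,0,0,0,0, 0,-0.3,0,0,0,0,0, 0,-0.3,0,0,0,0,0]'
```

```text
clock: 3.9
eef_pos: [645.4, -27.9, 55.1]
tool_rot: [-1.571, -0.007, 3.065]
force: [-11.5, 1.1, 9.1]
width: 0.1
```

The position has stalled at 645.4 and the force has risen to 11.5 N, so the drawer is at its end stop. I retract clear and up.

```bash
python3 -m inch '[0,2,0,0,0,0,0, 0,6,0,0,0,0,0, 0,10.5,0,0,0,0,0, 0,14.5,-1,0,0,0,0, 0,16.5,-3,0,0,0,0, 0,17.5,-6,0,0,0,0, 0,17.5,-10,0,0,0,0, 0,17.5,-12,0,0,0,0, 0,17.5,-12,0,0,0,0, 0,17.5,-12,0,0,0,0, 0,17.5,-12,0,0,0,0, 0,17.5,-12,0,0,0,0]'
python3 -c "
from h import *
t=grab('top','2');grab('side','2')
crop(t,(155,85,285,220),4.4,'t2')
goto([0,0,0],0)"
```

```text
clock: 5.1
eef_pos: [473.9, -14.7, 174.2]
tool_rot: [-1.571, -0.002, 3.065]
force: [-0.6, 0.2, -0.1]
width: -0.1
t 5.2 pos [473.9 -14.7 174.4] rot [-9.000e+01 -1.000e-01  1.756e+02] F [-0.6  0.3 -0.1] w 0.0
  shift cm [47.34 17.51  2.16] turn deg [-1.000e-01  1.756e+02 -0.000e+00] target [0 0 0]
```

View pics/t2.png

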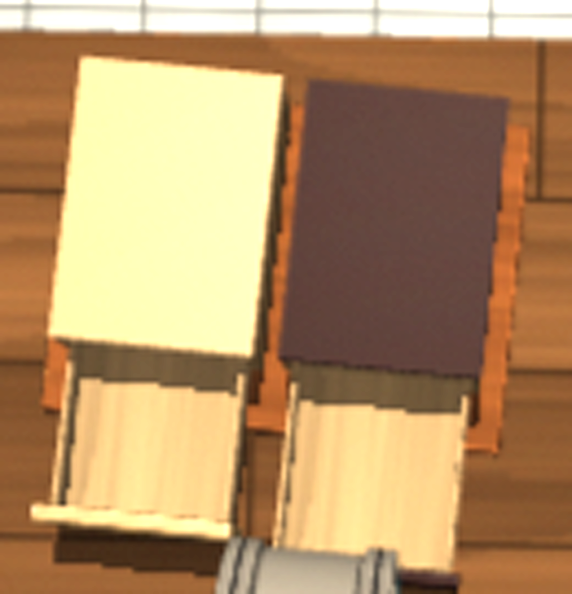

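View pics/side2.png

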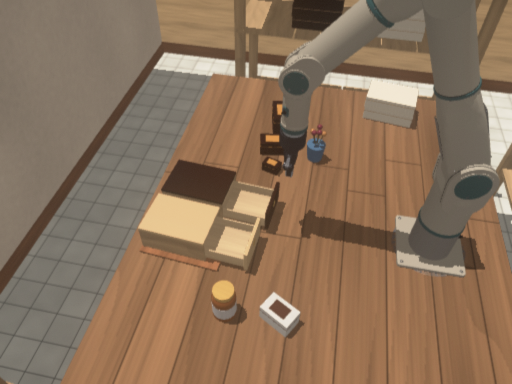

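The brown drawer is fully out, with its front at crop (380,575). The pine drawer is still open beside it. I shut the pine drawer next.

```bash
python3 -c "
from h import *
NP=NB+170*HY
goto(NP-190*HX+[0,0,55],-184.5); goto(NP-23*HX+[0,0,55],-184.5)"
```

```text
t 5.2 pos [473.9 -14.7 174.4] rot [-9.000e+01 -1.000e-01  1.756e+02] F [-0.6  0.3 -0.1] w 0.0
  shift cm [ -0.58  11.93 -17.08] turn deg [-0.   0.1  0.1] target [492.6 155.1  55. ]
t 5.2 pos [473.9 -14.7 174.4] rot [-9.000e+01 -1.000e-01  1.756e+02] F [-0.6  0.3 -0.1] w 0.0
  shift cm [-17.28  11.91 -17.05] turn deg [-0.   0.1  0.1] target [659.1 142.   55. ]
```

```bash
python3 -m inch '[0,0,0,-2,0,0,0, 0,0,0,-5.5,0,0,0, 0,0,0,-9.5,0,0,0, 0,0,0,-13.5,0,0,0, 0,0,1,-16.5,0,0,0, 0,-0.5,4,-17.1,0,0,0, 0,-0.5,8,-17.1,0,0,0, 0,-0.5,11,-17.1,0,0,0, 0,-0.5,11.9,-17.1,0,0,0, 0,-1.5,11.9,-17.1,0,0,0, 0,-3,11.9,-17.1,0,0,0, 0,-4,11.9,-17.1,0,0,0]'
python3 -m inch '[0,-1,0,0,0,0,0, 0,-2.3,0,0,0,0,0, 0,-4,0,0,0,0,0, 0,-5.7,0,0,0,0,0, 0,-7.4,0,0,0,0,0, 0,-9.1,0,0,0,0,0, 0,-10.5,0,0,0,0,0, 0,-11.4,0,0,0,0,0, 0,-11.8,0,0,0,0,0, 0,-11.8,0,0,0,0,0]'
python3 -c "
from h import *
NP=NB+170*HY
goto(NP-23*HX+[0,0,55],-184.5)"
```

```text
clock: 6.4
eef_pos: [530.5, 152.8, 58.0]
tool_rot: [-1.572, 0.004, 3.064]
force: [0.1, -0.2, -0.6]
width: 0.1
clock: 7.4
eef_pos: [644.6, 143.4, 56.7]
tool_rot: [-1.571, -0.001, 3.065]
force: [-2.9, -0.5, 3.6]
width: -0.0
t 7.4 pos [644.6 143.4  56.7] rot [-9.000e+01 -1.000e-01  1.756e+02] F [-2.9 -0.5  3.6] w -0.0
  shift cm [-1.46  0.17  0.03] turn deg [-0.   0.1  0.1] target [659.1 142.   55. ]
```

```bash
python3 -m inch '[0,-0.4,0,0,0,0,0, 0,-0.8,0,0,0,0,0, 0,-1.1,0,0,0,0,0, 0,-1.4,0,0,0,0,0, 0,-1.6,0,0,0,0,0, 0,-1.75,0,0,0,0,0, 0,-1.75,0,0,0,0,0]'
```

```text
clock: 8.1
eef_pos: [659.3, 142.3, 56.5]
tool_rot: [-1.57, -0.006, 3.065]
force: [-8.6, -0.1, 7.0]
width: 0.3
```

```bash
python3 -m inch '[0,-0.2,0,0,0,0,0, 0,-0.2,0,0,0,0,0]'
python3 -m inch '[0,1,0,0,0,0,0, 0,3,0,0,0,0,0, 0,5,0,0,0,0,0, 0,5,0,0,0,0,0, 0,5,0,0,0,0,0, 0,5,0,0,0,0,0, 0,5,0,0,0,0,0]'
python3 -c "
from h import *
t=grab('top','3');s=grab('side','3')
crop(t,(155,85,285,220),4.4,'t3');crop(s,(130,150,300,280),4.4,'s3')
goto([0,0,0],0)"
```

```text
clock: 8.3
eef_pos: [659.5, 142.3, 56.4]
tool_rot: [-1.569, -0.009, 3.065]
force: [-12.1, -0.6, 9.2]
width: 0.4
clock: 9.0
eef_pos: [615.9, 145.8, 56.4]
tool_rot: [-1.571, 0.002, 3.064]
force: [0.0, 0.6, -0.6]
width: 0.2
t 9.1 pos [615.3 145.8  56.3] rot [-90.    0.  175.6] F [1.  0.3 0. ] w -0.2
  shift cm [60.23  5.58 19.28] turn deg [ 1.000e-01  1.756e+02 -0.000e+00] target [0 0 0]
```

View pics/s3.png

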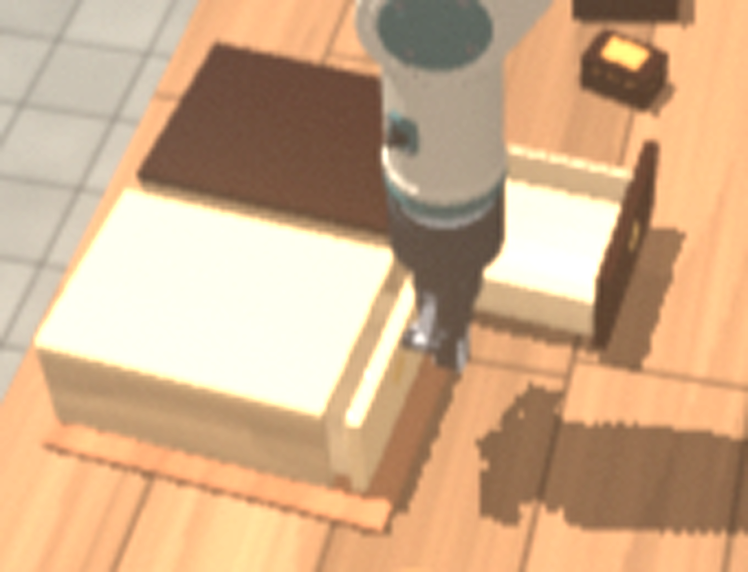

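Pine looks latched: the front is about 14 mm clear of its housing at crop (370,370), and it did not follow the retreating finger. I recheck it later. Now I refine the box position.

Run:
```python
from h import *
s=load("side","0");h=cv2.cvtColor(s["img"],cv2.COLOR_RGB2HSV)
m=np.zeros(h.shape[:2],np.uint8); m[125:150,255:290]=cv2.inRange(h,(8,110,150),(28,255,255))[125:150,255:290]
for c in cv2.findContours(m,0,2)[0]:
    r=cv2.minAreaRect(c)
    if cv2.contourArea(c)>15: print(r, onz(s,r[0],58), (lambda X:np.degrees(np.arctan2(np.diff(X,axis=0)[:,1],np.diff(X,axis=0)[:,0])))(onz(s,cv2.boxPoints(r),58)))
t=load("top","0"); B=cv2.boxPoints(((339.536,199.448),(15.2,10.73),79.7)); X=onz(t,B,58); e=np.diff(X,axis=0); print(np.degrees(np.arctan2(e[:,1],e[:,0])))
goto([576,-354,195],-171)
```

```text
((287.5, 143.0), (12.0, 3.0), 90.0) [[ 513.03951484 -340.38190088   58.        ]] [-167.69791733   98.10182306   12.24898793]
((272.0, 138.0), (6.0, 12.0), 90.0) [[ 576.11773165 -357.07736466   58.        ]] [-167.68876165   99.09834478   12.28403921]
[ -78.59136054 -169.51794087  101.40209129]
t 9.1 pos [615.3 145.8  56.3] rot [-90.    0.  175.6] F [1.  0.3 0. ] w -0.2
  shift cm [ 5.000e-02 -1.387e+01  5.014e+01] turn deg [ -0.  -13.4  -0. ] target [ 576 -354  195]
```

```bash
python3 -m inch '[0.5,1,-3,0,0,0,0, 1,1.5,-7,0,0,0,0, 1,1.5,-11,2,0,0,0, 1,1.5,-14,5,0,0,0, 1,1.4,-14,9,0,-2,0, 1,1.2,-14,13.5,0,-4,0, 1,1,-14,18,0,-6,0, 1,0.8,-14,22.5,0,-8,0, 1,0.6,-14,27,0,-10,0, 1,0.4,-14,31.5,0,-12,0, 1,0.2,-14,36,0,-13,0, 1,0.1,-14,40,0,-14.4,0]'
python3 -m inch '[1,0,0,4,0,0,0, 1,0,0,7.5,0,0,0, 1,0,0,9,0,0,0, 1,0,0,9,0,0,0]'
python3 -c "
from h import *
t=grab('top','4');s=grab('side','4')
crop(t,(155,85,285,220),4.4,'t4');crop(s,(130,90,330,280),3,'s4')
goto([576,-356,18],-170)"
```

```text
clock: 10.3
eef_pos: [582.6, -255.7, 196.4]
tool_rot: [-1.57, 0.0, -2.968]
force: [0.4, -0.2, -0.5]
width: 85.2
clock: 10.7
eef_pos: [597.6, -345.3, 195.7]
tool_rot: [-1.569, -0.001, -2.972]
force: [0.4, 0.5, -0.3]
width: 85.5
t 10.8 pos [ 598.4 -340.4  195.9] rot [ -90.1   -0.  -170. ] F [ 0.3  1.  -0.4] w 85.3
  shift cm [ 2.48 17.79  1.17] turn deg [0.1 0.  0. ] target [ 576 -356   18]
```

View pics/t4.png

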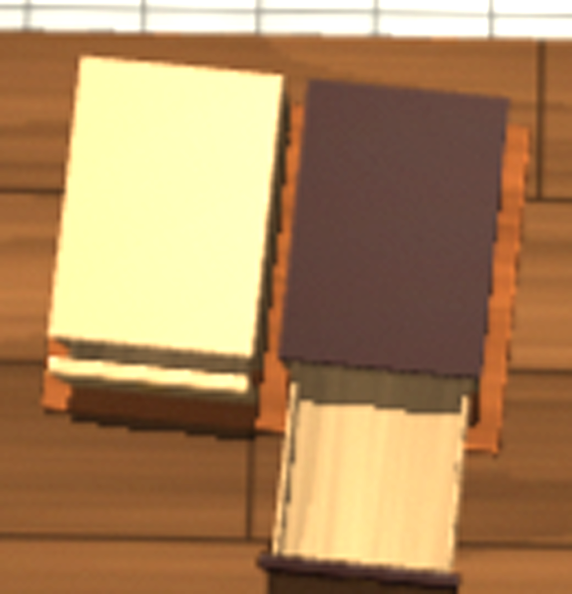

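View pics/s4.png

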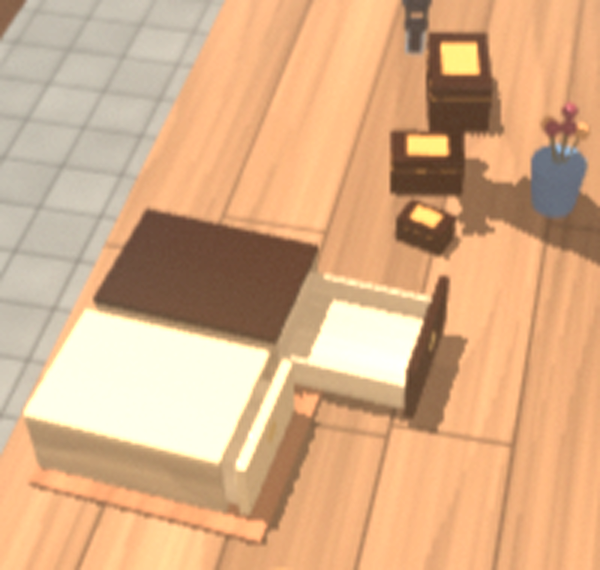

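Pine is confirmed shut: its front sits parallel to the housing with the small gap, at crop (150,375). Brown is fully out. I descend on the middle box.

```bash
python3 -m inch '[1,1.2,0,0.6,0,0,0, 1,2.5,1,1.2,0,0,0, 1,2.5,4,1.2,0,0,0, 1,2.5,8,1.2,0,0,0, 1,2.5,10,1.2,0,0,0, 1,2.5,11,1.2,0,0,0, 1,2.5,11,1.2,0,0,0, 1,2.5,11,1.2,0,0,0]'
python3 -c "
from h import *
t=grab('top','5');s=grab('side','5')
goto([576,-356,18],-170)
a=cv2.resize(t['img'][160:250,280:420],(560,360),interpolation=2);b=cv2.resize(s['img'][90:190,230:350],(432,360),interpolation=2);b=cv2.resize(b,(240,200))
cv2.imwrite('pics/d5.png',np.clip(a*1.5,0,255).astype(np.uint8)[:,:,::-1]);crop(s,(230,90,350,190),5,'d5s')"
```

```text
clock: 11.6
eef_pos: [576.7, -357.7, 87.7]
tool_rot: [-1.569, 0.002, -2.966]
force: [-0.2, -1.0, 1.3]
width: 85.3
t 11.7 pos [ 577.1 -358.    88.2] rot [-8.99e+01  1.00e-01 -1.70e+02] F [-0.2  0.2  0.9] w 85.6
  shift cm [ 0.09  7.02 -0.23] turn deg [-0.1  0.  -0.1] target [ 576 -356   18]
```

View pics/d5s.png

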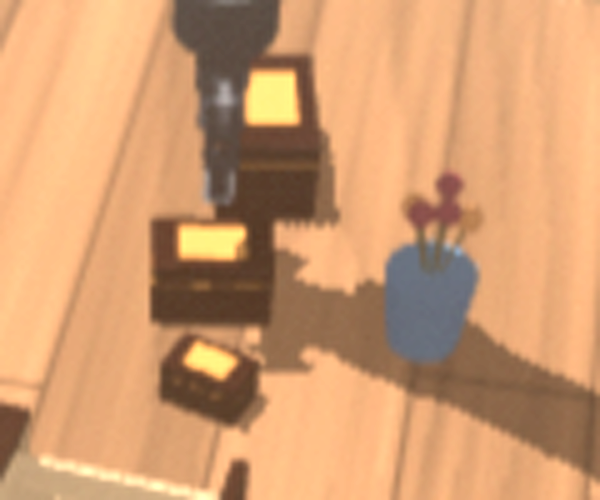

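View pics/d5.png

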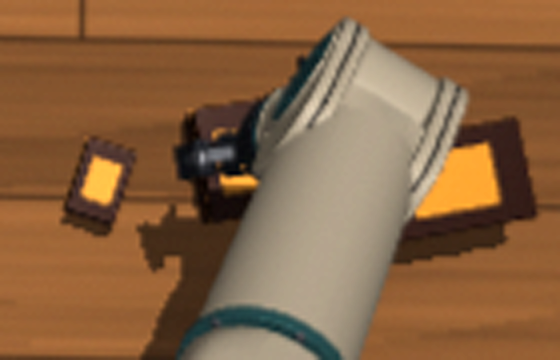

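```bash
python3 -c "
from h import *
s=load('side','5')
z=np.array([-np.sin(np.radians(-170)),np.cos(np.radians(-170)),0])
for w in(-50,0,50):
  for h in (88,101): p=proj(s,np.array([577,-358,h])+w*z); print(w,h,p,(p-[230,90])*5)"
```

```text
-50 88 [[272.25699122 140.18853038]] [[211.28495611 250.94265188]]
-50 101 [[272.41742215 137.49441632]] [[212.08711077 237.47208158]]
0 88 [[272.17009932 131.73475436]] [[210.85049661 208.67377178]]
0 101 [[272.32668996 129.04769549]] [[211.6334498  195.23847744]]
50 88 [[272.08672837 123.62353379]] [[210.43364184 168.11766895]]
50 101 [[272.23965519 120.94518691]] [[211.19827596 154.72593453]]
```

```bash
python3 -c "
from h import *
s=load('side','5')
a=cv2.resize(s['img'][90:160,250:305],None,fx=8,fy=8,interpolation=2).astype(float)
cv2.imwrite('pics/e5.png',(255*(np.clip(a/255,0,1))**.5).astype(np.uint8)[:,:,::-1])"
```

```text
(no output)
```

View pics/e5.png

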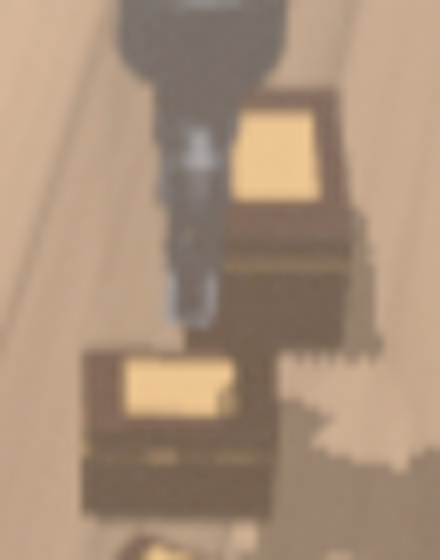

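```bash
python3 -c "
from h import *
s=load('side','4')
z=np.array([-np.sin(np.radians(-170)),np.cos(np.radians(-170)),0])
for w in(-50,0,50):
  print(w,proj(s,np.array([598.4,-340.4,196])+w*z),proj(s,np.array([598.4,-340.4,209])+w*z))
print(proj(s,[[572.9,-23.3,55.8],[572.9,-8,55.8]]))
a=load('side','4')['img'][60:130,240:300];b=load('side','1')['img'][150:220,225:285]
cv2.imwrite('pics/e6.png',cv2.resize(np.hstack([a,b]),None,fx=6,fy=6)[:,:,::-1])"
```

```text
-50 [[266.87326393 118.96525902]] [[267.00930251 115.98189975]]
0 [[266.89908371 110.49814383]] [[267.03229026 107.52851621]]
50 [[266.92379948 102.39306928]] [[267.05428919  99.43875169]]
[[256.27108283 201.16631109]
 [255.39041405 204.50393615]]
```

View pics/e6.png

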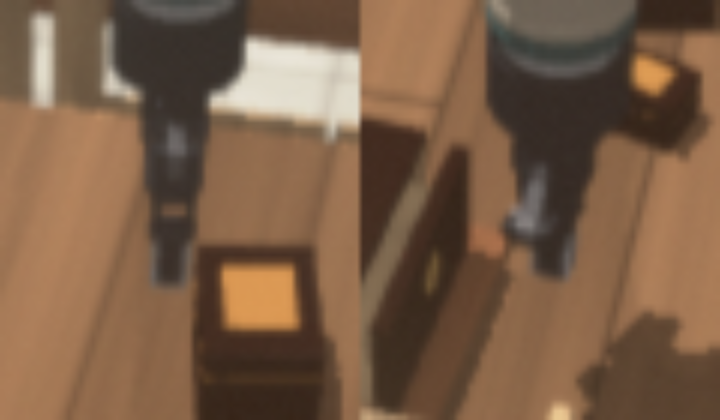

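```bash
python3 -c "
from h import *
ims=[]
def mk(n,tag,p,yaw,r):
    d=load(n,tag);a=cv2.resize(d['img'][r[1]:r[1]+90,r[0]:r[0]+90],(360,360),interpolation=2); a=(255*(a/255.)**.6).astype(np.uint8)
    z=np.array([-np.sin(np.radians(yaw)),np.cos(np.radians(yaw)),0])
    for w in(-50,0,50):
        q=((proj(d,np.array(p)+w*z)[0]-r+.5)*4).astype(int); cv2.circle(a,tuple(int(v) for v in q),2,(255,0,0) if w else (0,255,0),-1)
    for hh in(73,):
        q=((proj(d,np.array(p)+[0,0,hh])[0]-r+.5)*4).astype(int); cv2.circle(a,tuple(int(v) for v in q),3,(255,255,0),-1)
    return a
p0=[257,-596.4,197.4]
a=mk('top','0',p0,-156.7,(410,270)); b=mk('side','0',p0,-156.7,(330,10))
cv2.imwrite('pics/e7.png',np.hstack([a,b])[:,:,::-1])
a=mk('side','1',[572.9,-23.3,55.8],175.5,(215,130)); b=mk('side','2',[473.9,-14.7,174.4],175.5,(245,100))
cv2.imwrite('pics/e8.png',np.hstack([a,b])[:,:,::-1])"
```

```text
(no output)
```

View pics/e7.png

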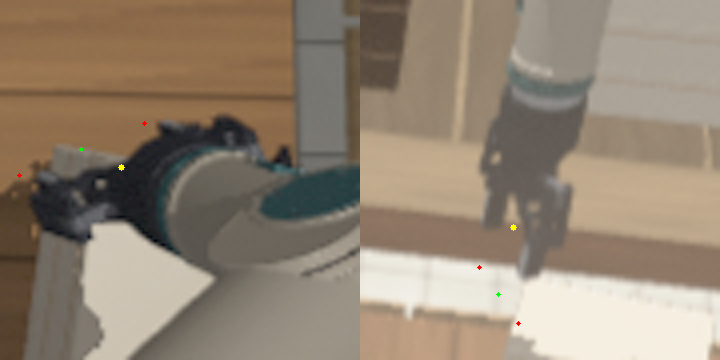

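View pics/e8.png

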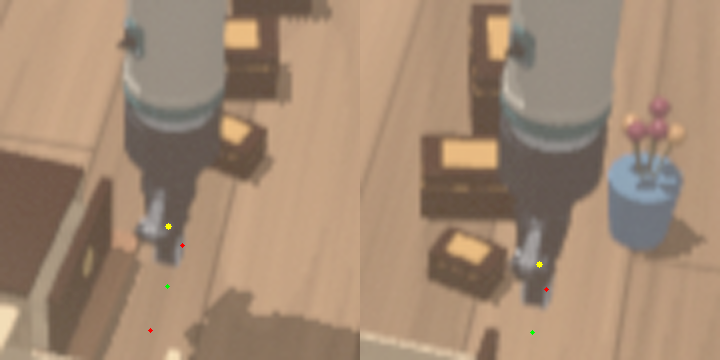

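The projected TCP lies some 30-50 mm below where the side view shows the fingertips. I check the camera on the housing corners, then descend part way and look before gripping.

```bash
python3 -m inch '[1,0.1,1,-0.2,0,0,0, 1,0.1,2.5,-0.2,0,0,0, 1,0.1,4,-0.2,0,0,0, 1,0.1,5,-0.2,0,0,0, 1,0.1,5.5,-0.2,0,0,0, 1,0.1,5.5,-0.2,0,0,0]'
python3 -c "
from h import *
t=load('top','0');X=onz(t,(np.array([(308,80),(508,100),(478,375),(280,358),(80,57),(48,338)])+.5)/4.4-.5+[155,85],100)
s=grab('side','6')
r=np.array((130,150));P=proj(load('side','0'),X);a=cv2.resize(load('side','0')['img'][150:270,130:260],None,fx=3,fy=3)
for p in P: cv2.circle(a,tuple(int(v) for v in (p-r+.5)*3),2,(255,0,0),-1)
b=cv2.resize(s['img'][80:160,240:320],(360,360),interpolation=2); b=(255*(b/255.)**.5).astype(np.uint8)
cv2.imwrite('pics/e9.png',np.hstack([a,b])[:,:,::-1])
goto([576,-356,18],-170)"
```

```text
clock: 12.3
eef_pos: [573.9, -355.3, 29.9]
tool_rot: [-1.572, -0.002, -2.967]
force: [-0.3, -0.4, 0.2]
width: 85.4
t 12.35 pos [ 574.5 -355.6   30.7] rot [ -90.   -0. -170.] F [-0.1 -0.3  0.8] w 85.4
  shift cm [-0.14  1.27  0.06] turn deg [0. 0. 0.] target [ 576 -356   18]
```

View pics/e9.png

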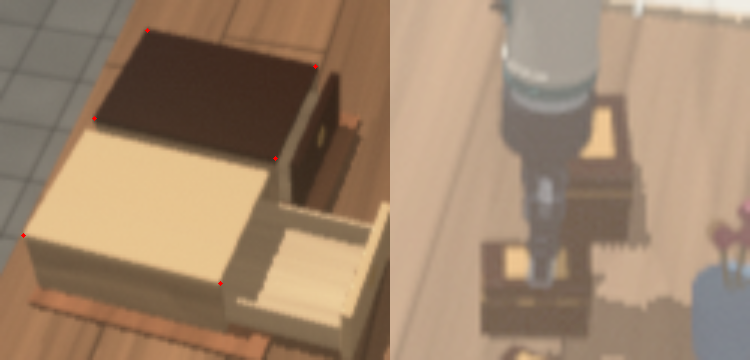

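The camera calibration agrees within a pixel. At reported TCP z=30, though, the near fingertip at (273,143) is level with the box top, so the fingers end well above the reported TCP when open. I go lower in small steps, watching the force.

```bash
python3 -m inch '[1,0,0.6,0,0,0,0, 1,0,1.2,0,0,0,0, 1,0,1.7,0,0,0,0, 1,0,2.2,0,0,0,0, 1,0,2.2,0,0,0,0]'
python3 -c "
from h import *
s=grab('side','7')
b=cv2.resize(s['img'][90:170,240:320],(480,480),interpolation=2); b=(255*(b/255.)**.5).astype(np.uint8)
cv2.imwrite('pics/e10.png',b[:,:,::-1])
z=np.array([-np.sin(np.radians(-170)),np.cos(np.radians(-170)),0])
for h in(10,20,30,40,50): print(h,(proj(s,np.array([576,-356,h])-45*z)-[240,90])*6)
goto([576,-356,18],-170)"
```

```text
clock: 12.85
eef_pos: [574.0, -355.2, 8.4]
tool_rot: [-1.572, -0.001, -2.967]
force: [0.4, 1.1, -0.4]
width: 85.3
10 [[188.95799074 391.32413754]]
20 [[189.6511813 379.7413401]]
30 [[190.35047731 368.05652423]]
40 [[191.0559598  356.26833613]]
50 [[191.76771122 344.37539795]]
t 12.9 pos [ 574.3 -355.5    8.8] rot [ -90.   -0. -170.] F [ 0.9 -0.4  0.7] w 85.5
  shift cm [-0.16 -0.92  0.08] turn deg [0. 0. 0.] target [ 576 -356   18]
```

View pics/e10.png

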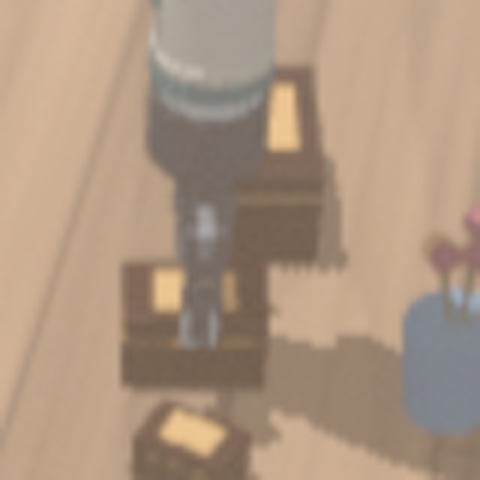

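```bash
python3 -m inch '[1,0,0.4,0,0,0,0, 1,0,0.7,0,0,0,0, 1,0,0.7,0,0,0,0]'; python3 -m inch '[1,0,0.4,0,0,0,0, 1,0,0.7,0,0,0,0, 1,0,0.7,0,0,0,0]'
python3 -c "
from h import *
s=grab('side','8')
b=cv2.resize(s['img'][90:170,240:320],(480,480),interpolation=2); b=(255*(b/255.)**.5).astype(np.uint8)
cv2.imwrite('pics/e11.png',b[:,:,::-1])"
```

```text
clock: 13.2
eef_pos: [574.3, -355.5, 1.8]
tool_rot: [-1.571, -0.001, -2.967]
force: [0.3, -0.2, 0.2]
width: 85.7
clock: 13.5
eef_pos: [574.2, -355.4, -5.3]
tool_rot: [-1.571, -0.001, -2.967]
force: [-0.5, 0.3, -0.2]
width: 85.3
```

View pics/e11.png

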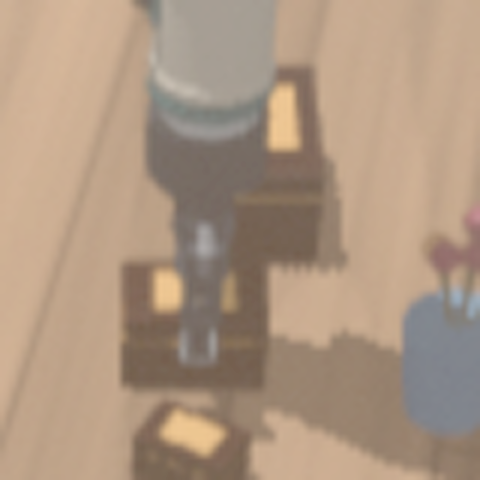

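```bash
python3 -m inch '[0.6,0,0,0,0,0,0, 0.3,0,0,0,0,0,0, 0.3,0,0,0,0,0,0, 0.3,0,0,0,0,0,0, 0.3,0,0,0,0,0,0, 0.3,0,0,0,0,0,0, 0.3,0,0,0,0,0,0]'
python3 -c "
from h import *
s=grab('side','9')
b=cv2.resize(s['img'][90:170,240:320],(480,480),interpolation=2); b=(255*(b/255.)**.5).astype(np.uint8)
cv2.imwrite('pics/e12.png',b[:,:,::-1])"
```

```text
clock: 14.25
eef_pos: [575.0, -356.0, -4.2]
tool_rot: [-1.57, 0.001, -2.967]
force: [-0.7, 0.5, 5.6]
width: 61.2
```

View pics/e12.png

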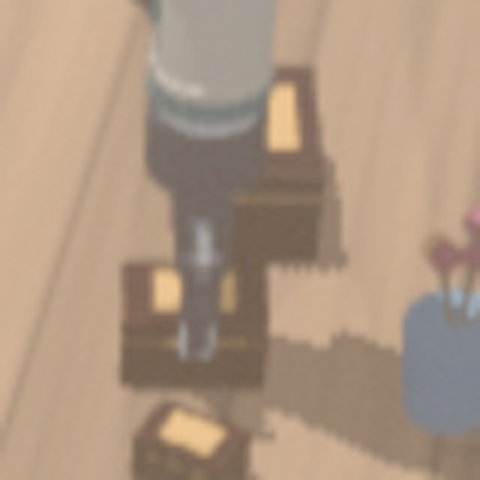

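Width stopped at 61 mm, so the box is gripped. I lift gently first and then check.

```bash
python3 -m inch '[0.3,0,-0.5,0,0,0,0, 0.3,0,-1.2,0,0,0,0, 0.3,0,-2,0,0,0,0, 0.3,0,-3,0,0,0,0, 0.3,0,-4,0,0,0,0, 0.3,0,-4,0,0,0,0]'
python3 -c "
from h import *
s=grab('side','10')
b=cv2.resize(s['img'][90:170,240:320],(480,480),interpolation=2); b=(255*(b/255.)**.5).astype(np.uint8)
cv2.imwrite('pics/e13.png',b[:,:,::-1])
goto(NB-(26+130-12-72)*HX+[0,0,200],-184.5)"
```

```text
clock: 14.9
eef_pos: [576.0, -356.5, 37.5]
tool_rot: [-1.568, 0.003, -2.967]
force: [0.6, -1.4, -2.8]
width: 61.0
t 14.95 pos [ 575.4 -356.2   36.6] rot [-8.99e+01  1.00e-01 -1.70e+02] F [-0.5 -0.1 -3. ] w 60.8
  shift cm [ -7.92 -16.37 -32.35] turn deg [-0.1 14.5 -0.1] target [596.9 -23.7 200. ]
```

View pics/e13.png

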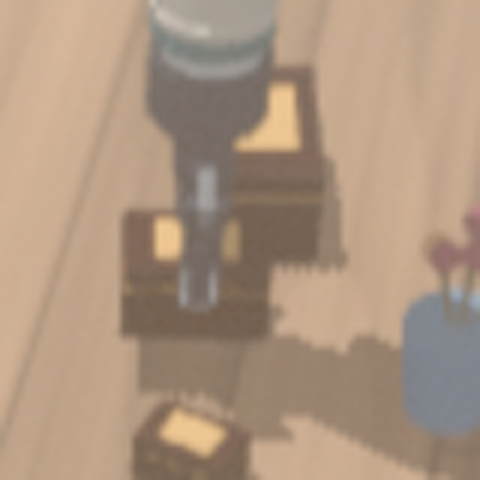

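The box is held and level, with 2.9 N of load matching 0.3 kg. I carry it over the drawer.

```bash
python3 -m inch '[0.3,0,-2,0,0,0,0, 0.3,0,-5,0,0,0,0, 0.3,0,-8,-1,0,0,0, 0.3,-0.5,-10.5,-3,0,1,0, 0.3,-1.5,-12,-6,0,2.5,0, 0.3,-2.5,-12.5,-9.5,0,4.5,0, 0.3,-3.5,-12.5,-13,0,6.5,0, 0.3,-4.5,-12.5,-17,0,8.5,0, 0.3,-5.5,-12.5,-21,0,10.5,0, 0.3,-6.5,-12.5,-25,0,12.5,0, 0.3,-7.2,-12.5,-28,0,13.7,0, 0.3,-7.7,-12.5,-30.5,0,14.5,0]'
python3 -c "
from h import *
goto(NB-73*HX+[0,0,160],-184.5)"
```

```text
clock: 16.15
eef_pos: [597.2, -38.8, 160.0]
tool_rot: [-1.572, -0.001, 3.065]
force: [-0.4, 0.2, -2.8]
width: 60.9
t 16.15 pos [597.2 -38.8 160. ] rot [-90.1  -0.  175.6] F [-0.4  0.2 -2.8] w 60.9
  shift cm [ 0.24  0.   -1.51] turn deg [0.1 0.1 0. ] target [595.9 -23.6 160. ]
```

```bash
python3 -m inch '[0.3,0,0,-0.5,0,0,0, 0.3,0.1,0,-0.8,0,0,0, 0.3,0.1,0,-0.8,0,0,0, 0.3,0.1,0,-0.8,0,0,0, 0.3,0.1,0,-0.8,0,0,0]'
python3 -c "
from h import *
t=grab('top','11');s=grab('side','11')
goto(NB-73*HX+[0,0,23],-184.5)
crop(t,(155,85,285,220),3,'t11');crop(s,(130,130,300,280),4,'s11')
a=cv2.imread('pics/t11.png');b=cv2.imread('pics/s11.png')
cv2.imwrite('pics/e14.png',np.hstack([cv2.resize(a,(360,374)),cv2.resize(b,(424,374))]))"
```

```text
clock: 16.65
eef_pos: [597.0, -35.6, 160.3]
tool_rot: [-1.57, 0.0, 3.061]
force: [-0.1, 0.2, -3.2]
width: 61.0
t 16.75 pos [597.1 -35.  160.4] rot [-90.    0.  175.4] F [ 0.4  0.1 -2.5] w 61.1
  shift cm [ 0.21 13.73 -1.13] turn deg [-0.  -0.1 -0. ] target [595.9 -23.6  23. ]
```

View pics/e14.png

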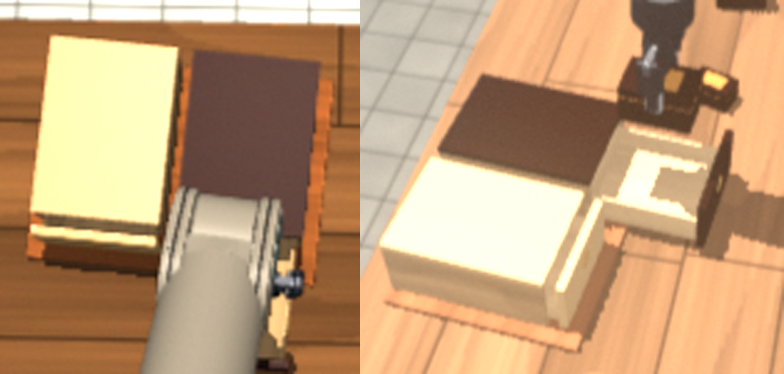

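```bash
python3 -m inch '[0.3,0.1,0,-0.6,0,0,0, 0.3,0.2,1,-1.1,0,0,0, 0.3,0.2,3,-1.1,0,0,0, 0.3,0.2,5,-1.1,0,0,0, 0.3,0.2,7,-1.1,0,0,0, 0.3,0.2,8,-1.1,0,0,0, 0.3,0.2,8.5,-1.1,0,0,0, 0.3,0.2,8.5,-1.1,0,0,0]'
python3 -c "
from h import *
s=grab('side','12')
goto(NB-73*HX+[0,0,23],-184.5)
crop(s,(150,130,300,250),5,'e15')"
```

```text
clock: 17.55
eef_pos: [595.8, -22.5, 74.8]
tool_rot: [-1.571, -0.001, 3.063]
force: [0.8, 0.1, -2.3]
width: 61.3
t 17.6 pos [596.3 -22.6  75.5] rot [-90.    0.  175.5] F [-0.9 -0.1 -1.9] w 61.0
  shift cm [0.03 5.25 0.1 ] turn deg [ 0.  0. -0.] target [595.9 -23.6  23. ]
```

View pics/e15.png

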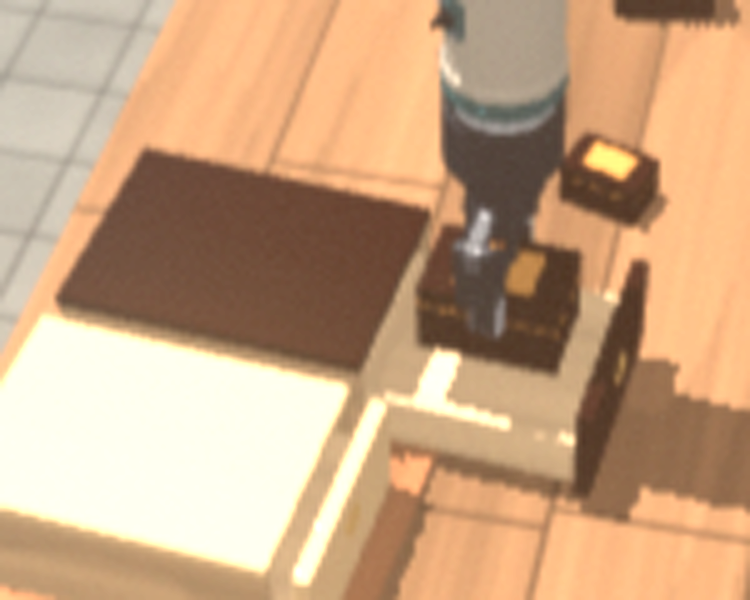

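```bash
python3 -m inch '[0.3,0,1,0,0,0,0, 0.3,0,2.2,0,0,0,0, 0.3,0,3.2,0,0,0,0, 0.3,0,4,0,0,0,0, 0.3,0,4.5,0,0,0,0, 0.3,0,4.8,0,0,0,0, 0.3,0,4.8,0,0,0,0]'; python3 -m inch '[0.3,0,0.15,0,0,0,0, 0.3,0,0.3,0,0,0,0, 0.3,0,0.3,0,0,0,0]'
```

```text
clock: 18.3
eef_pos: [595.8, -22.8, 26.9]
tool_rot: [-1.571, -0.001, 3.063]
force: [-0.3, 0.8, -2.7]
width: 60.7
clock: 18.6
eef_pos: [596.0, -22.8, 24.4]
tool_rot: [-1.571, 0.0, 3.063]
force: [0.6, 0.0, -2.7]
width: 61.2
```

```bash
python3 -m inch '[0.3,0,0.1,0,0,0,0, 0.3,0,0.2,0,0,0,0, 0.3,0,0.2,0,0,0,0]';python3 -m inch '[0.3,0,0.1,0,0,0,0, 0.3,0,0.15,0,0,0,0, 0.3,0,0.15,0,0,0,0]'
```

```text
clock: 18.9
eef_pos: [596.1, -22.8, 22.8]
tool_rot: [-1.571, 0.0, 3.063]
force: [-0.6, -0.1, 1.6]
width: 61.2
clock: 19.2
eef_pos: [597.0, -22.8, 22.7]
tool_rot: [-1.571, 0.002, 3.063]
force: [-1.7, -0.6, 11.6]
width: 60.7
```

The box is on the floor. I ease off, open part way (walls are close by), and lift out.

```bash
python3 -m inch '[0.3,0,-0.15,0,0,0,0, 0.75,0,-0.15,0,0,0,0, 0.88,0,-0.15,0,0,0,0, 0.88,0,-0.15,0,0,0,0, 0.88,0,-0.15,0,0,0,0, 0.88,0,-0.15,0,0,0,0]'
python3 -m inch '[0.88,0,-1,0,0,0,0, 0.88,0,-2.5,0,0,0,0, 0.88,0,-5,0,0,0,0, 0.88,0,-8,0,0,0,0, 0.88,0,-11,0,0,0,0, 0.88,2,-14,0,0,0,0, 0.5,6,-16,0,0,0,0, 0,10,-17,0,0,0,0, 0,14,-17,0,0,0,0, 0,17,-17,0,0,0,0, 0,19,-17,0,0,0,0, 0,19,-17,0,0,0,0]'
python3 -c "
from h import *
t=grab('top','13');s=grab('side','13')
goto(NB-(26+130+11+30)*HX+[0,0,40],-184.5)
crop(t,(155,85,285,220),4,'t13');crop(s,(150,130,300,250),4,'s13')
a=cv2.imread('pics/t13.png');b=cv2.imread('pics/s13.png')
cv2.imwrite('pics/e16.png',np.hstack([cv2.resize(a,(360,374)),cv2.resize(b,(424,340+34))]))"
```

```text
clock: 19.8
eef_pos: [595.9, -22.8, 22.2]
tool_rot: [-1.571, -0.0, 3.063]
force: [-0.3, -0.1, -0.7]
width: 75.3
clock: 21.0
eef_pos: [403.8, -7.8, 193.5]
tool_rot: [-1.571, -0.001, 3.063]
force: [0.6, -0.0, -0.6]
width: -0.0
t 21.1 pos [407.9  -7.8 193.5] rot [-90.    0.2 175.5] F [ 1.3  0.3 -0.1] w -0.0
  shift cm [-6.41 15.38  0.1 ] turn deg [ 0.   0.  -0.2] target [472.3 -13.8  40. ]
```

View pics/e16.png

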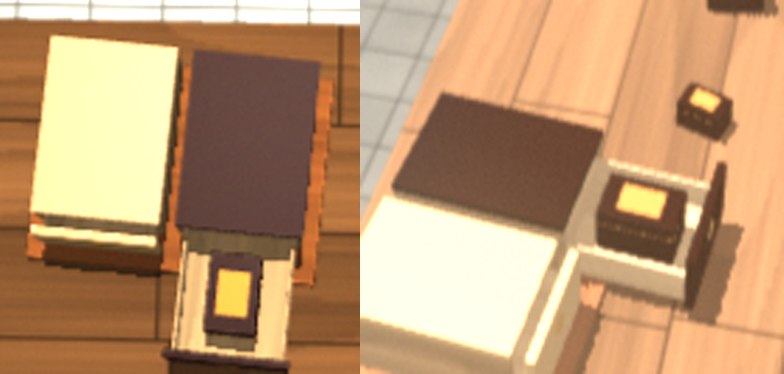

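The box lies flat and centred in the drawer: its label is at (232,293) in the left panel, and it is clear of the walls and housing. I push the drawer in smoothly.

```bash
python3 -m inch '[0,0,2,0,0,0,0, 0,-1,6,0,0,0,0, 0,-2,10,0,0,0,0, 0,-3,13.5,0.1,0,0,0, 0,-4.5,15.4,0.1,0,0,0, 0,-6,15.4,0.1,0,0,0, 0,-7.5,15.4,0.1,0,0,0, 0,-8.5,15.4,0.1,0,0,0, 0,-9,15.4,0.1,0,0,0, 0,-9.4,15.4,0.1,0,0,0]'
python3 -c "
from h import *
goto(NB-23*HX+[0,0,40],-184.5)"
```

```text
clock: 22.1
eef_pos: [500.8, -16.3, 38.3]
tool_rot: [-1.571, 0.0, 3.063]
force: [-0.8, -0.2, 0.2]
width: 0.0
t 22.1 pos [500.8 -16.3  38.3] rot [-90.    0.  175.5] F [-0.8 -0.2  0.2] w 0.0
  shift cm [-14.54  -0.16  -0.02] turn deg [ 0.  0. -0.] target [645.8 -27.5  40. ]
```

```bash
python3 -m inch '[0,-0.6,0,0,0,0,0, 0,-1.4,0,0,0,0,0, 0,-2.5,0,0,0,0,0, 0,-3.8,0,0,0,0,0, 0,-5.1,0,0,0,0,0, 0,-6.4,0,0,0,0,0, 0,-7.7,0,0,0,0,0, 0,-9,0,0,0,0,0, 0,-10.2,0,0,0,0,0, 0,-11.2,0,0,0,0,0, 0,-12,0,0,0,0,0, 0,-12.6,0,0,0,0,0]'
python3 -m inch '[0,-0.4,0,0,0,0,0, 0,-0.8,0,0,0,0,0, 0,-1.2,0,0,0,0,0, 0,-1.6,0,0,0,0,0, 0,-2,0,0,0,0,0, 0,-2.2,0,0,0,0,0, 0,-2.2,0,0,0,0,0]'
```

```text
clock: 23.3
eef_pos: [625.7, -26.5, 38.2]
tool_rot: [-1.57, -0.001, 3.063]
force: [-5.3, -0.6, 3.1]
width: -0.5
clock: 24.0
eef_pos: [645.2, -28.1, 38.2]
tool_rot: [-1.57, -0.005, 3.063]
force: [-9.8, -0.8, 6.7]
width: -0.1
```

Same end position as the stop before (645.4). I add a little more, hold, then back off.

```bash
python3 -m inch '[0,-0.2,0,0,0,0,0, 0,-0.2,0,0,0,0,0]'; python3 -m inch '[0,0.5,0,0,0,0,0, 0,1.5,0,0,0,0,0, 0,3.5,0,0,0,0,0, 0,7,0,0,0,0,0, 0,11,-1,0,0,0,0, 0,15,-3,0,0,0,0, 0,18,-6,0,0,0,0, 0,20,-10,0,0,0,0, 0,20,-13,0,0,0,0, 0,20,-15,0,0,0,0, 0,20,-15,0,0,0,0, 0,20,-15,0,0,0,0]'
python3 -m inch '[0,0,0,3,0,0,0, 0,0,0,7,0,0,0, 0,0,0,11,0,0,0, 0,0,0,15,0,0,0, 0,0,0,17,0,0,0, 0,0,0,17,0,0,0, 0,0,0,17,0,0,0, 0,0,0,17,0,0,0]'
python3 -c "
from h import *
t=grab('top','14');s=grab('side','14')
goto([0,0,0],0)
crop(t,(155,85,285,220),4,'t14');crop(s,(130,130,300,280),4,'s14')
a=cv2.imread('pics/t14.png');b=cv2.imread('pics/s14.png')
cv2.imwrite('pics/e17.png',np.hstack([cv2.resize(a,(360,374)),cv2.resize(b,(424,374))]))"
```

```text
clock: 24.2
eef_pos: [645.1, -28.0, 38.1]
tool_rot: [-1.571, -0.009, 3.063]
force: [-13.5, -0.0, 9.2]
width: 0.3
clock: 25.4
eef_pos: [451.9, -12.0, 188.7]
tool_rot: [-1.571, 0.004, 3.064]
force: [-0.3, 0.2, -1.1]
width: -0.0
clock: 26.2
eef_pos: [437.1, -180.2, 187.6]
tool_rot: [-1.572, -0.001, 3.065]
force: [-0.3, 0.3, 0.5]
width: 0.0
t 26.3 pos [ 437.3 -180.3  188. ] rot [-90.   -0.  175.6] F [ 0.1 -0.6  0.1] w -0.1
  shift cm [ 44.96  18.83 -14.64] turn deg [-0.000e+00  1.756e+02  1.000e-01] target [0 0 0]
```

View pics/e17.png

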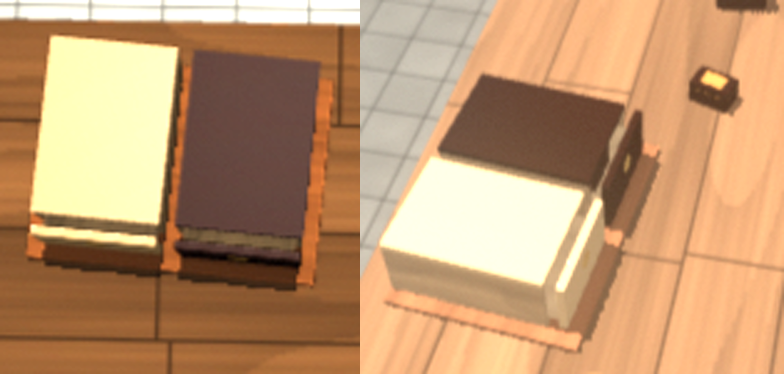

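View pics/t14.png

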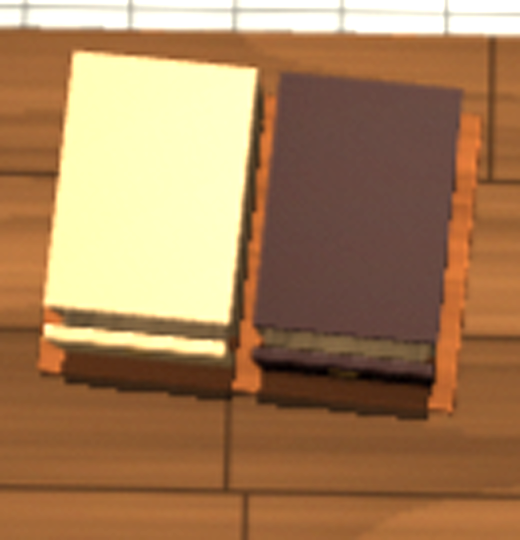

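View pics/top14.png

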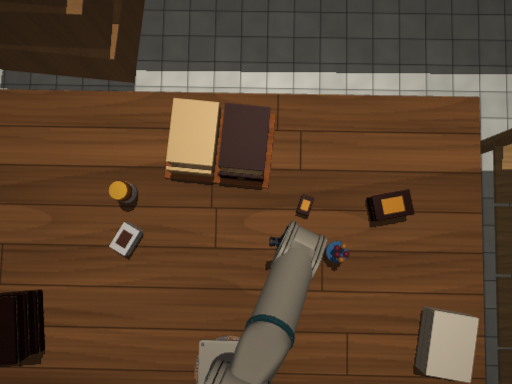

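Both drawers look shut, and the bystanders are where they began: jar (120,190), white box (125,239), pot (336,252). I check the front gaps numerically and the brown front against its starting picture.

```bash
python3 -c "
from h import *
t=load('top','14');t0=load('top','0')
def prof(d,c,off):
    im=d['img'].astype(np.float32).mean(2); s=np.arange(-44,10,2.)
    v=np.zeros(len(s))
    for o in off:
        P=proj(d,c+s[:,None]*HX+o*HY+[0,0,98]).astype(np.float32); v+=cv2.remap(im,P[:,0].reshape(1,-1),P[:,1].reshape(1,-1),1)[0]
    return (v/len(off)).round().astype(int)
off=np.arange(-55,56,5)
print(np.arange(-44,10,2))
print('pine ',prof(t,NB+170*HY,off));print('pine4',prof(load('top','4'),NB+170*HY,off));print('brown',prof(t,NB,off));print('br0  ',prof(t0,NB,off))
ims=cv2.absdiff(t['img'],t0['img'])
for n,r in (('jar',(100,175,145,210)),('white',(105,220,145,260)),('brown',(222,160,272,190))): print(n,ims[r[1]:r[3],r[0]:r[2]].mean().round(2))
s=load('side','14');s0=load('side','0');d=cv2.absdiff(s['img'],s0['img']);
for n,r in (('jar',(205,275,245,325)),('white',(255,290,305,335)),('brown',(222,165,248,220)),('pot',(303,120,330,165))): print('side',n,d[r[1]:r[3],r[0]:r[2]].mean().round(2))
a=s['img'][160:270,170:260]; cv2.imwrite('pics/e18.png',cv2.resize(np.hstack([a,s0['img'][160:270,170:260]]),None,fx=4,fy=4,interpolation=2)[:,:,::-1])"
```

```text
[-44 -42 -40 -38 -36 -34 -32 -30 -28 -26 -24 -22 -20 -18 -16 -14 -12 -10
  -8  -6  -4  -2   0   2   4   6   8]
pine  [ 34  34  35  35  38  43  46  53  74 106 142 158 160 154 129  83  60  58
  58  58  61  77 105 140 161 165 165]
pine4 [ 33  33  33  34  37  41  45  50  71 102 138 154 155 149 125  80  58  56
  56  56  59  74 102 136 156 160 160]
brown [31 31 29 26 20 12  9 10 15 24 36 42 44 46 46 50 57 59 59 58 54 48 41 43
 47 47 47]
br0   [32 31 30 26 21 13  8  9 14 23 35 42 44 46 46 49 57 59 59 58 55 48 42 43
 47 48 48]
jar 0.78
white 0.84
brown 0.93
side jar 1.41
side white 1.93
side brown 5.95
side pot 9.54
```

View pics/e18.png

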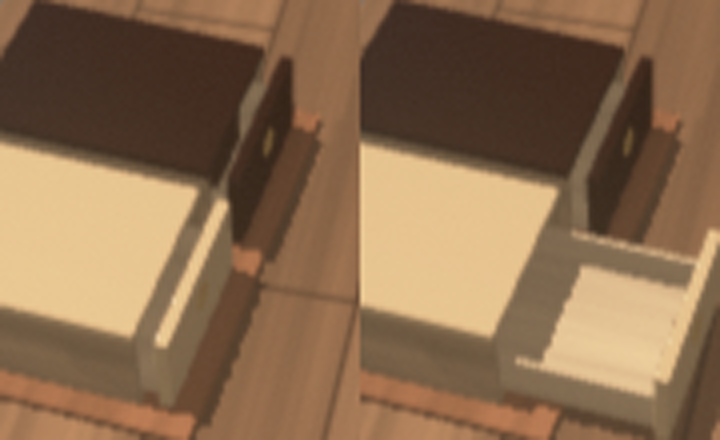

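```bash
python3 -c "
from h import *
for tag in('0','2','4','14'):
  h=cv2.cvtColor(load('side',tag)['img'],cv2.COLOR_RGB2HSV);m=np.zeros(h.shape[:2],np.uint8);m[110:175,295:340]=cv2.inRange(h,(100,90,40),(125,255,255))[110:175,295:340]
  ys,xs=np.nonzero(m);print(tag,xs.mean(),ys.max(),len(xs))
st=ctrl.read_state();print(st['clock'],st['force'],np.abs(st['qd']).max())
from cell import finish_job
print(finish_job())"
```

```text
<string>:5: RuntimeWarning: Mean of empty slice.
  ret = ret.dtype.type(ret / rcount)
Traceback (most recent call last):
ValueError: zero-size array to reduction operation maximum which has no identity
```

```bash
python3 -c "
from h import *
for tag in('0','2','4','14'):
  i=load('side',tag)['img'].astype(int)[110:175,295:340]; m=i[:,:,2]>i[:,:,0]+10
  ys,xs=np.nonzero(m);print(tag,xs.mean() if len(xs) else None,ys.max() if len(ys) else None,len(xs))
st=ctrl.read_state();print(st['clock'],st['force'],np.abs(st['qd']).max())
crop(load('side','14'),(270,90,370,190),5,'e19')"
```

```text
0 19.652941176470588 48 170
2 19.775800711743774 50 281
4 20.23444976076555 50 209
14 19.72608695652174 50 230
26.3 [ 0.11482415 -0.60283732  0.05829973] 0.006786608364912373
```

View pics/e19.png

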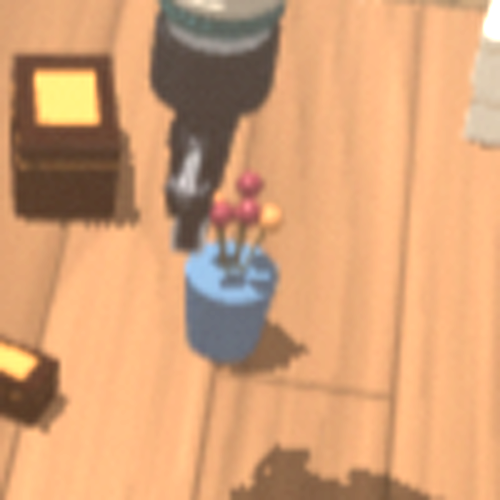

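The pot has not moved: its blue centroid shifted less than 0.1 px, and the earlier difference came from the gripper in the background. The arm is clear and the wrist force is about zero, so I hand in.

```bash
python3 -c "
from cell import finish_job
print(finish_job())"
```

```text
the job is handed in; nothing more can be done
None
```

The job is handed in at about 26 s of the 72 s. By my last checks both drawers are latched shut, and the 95 x 62 mm brown box is inside the brown one.

I pressed the brown drawer to its stop and it sprang fully out. The pine drawer caught on its first push. I then set the box down flat in the brown drawer and pushed it in to its stop.

**Last checks:**
- **Brown drawer:** the brightness profile across its front in the top view matches the shut picture from the start.
- **Pine drawer:** its front's edges lie about 14 and 26 mm from the housing face, as a latched front should. They were the same in two pictures about 15 s apart.
- **Box:** it lay flat and centred in the last picture before the drawer was pushed in. It can't be seen now, so its final pose is not checked.
- **Bystanders:** the jar, white box and flower pot show no movement. One picture difference at the pot was the gripper in view; its own outline had not shifted.
- **Robot:** the arm is clear of everything, with wrist force under 1 N.

**One disagreement:** in the side view the fingertips appeared about 30 mm (shut) to 40 mm (open) above the reported tool point. I gripped the box at a reported height of -5 mm, guided by the pictures and force readings. I didn't find the cause.

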